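# Find the loose clamp bolt on the casting mould and hold its cap open

## Robot

A 6-joint arm with a two-finger parallel gripper is mounted at the origin on the work surface. World frame = base frame: x ahead of the robot, y to its left, z up, the work surface at z = 0. Lengths are in m, angles in rad, forces in N, time in s.
With the tool pointing down it reaches from about 0.3 to 0.875 m from the base axis. Payload 6.4 kg.
Tool frame: the origin (TCP) lies between the finger pads; the fingertips stand 11 mm ahead of it and the grasp point (between the pads) lies 8 mm behind it (ctrl.tcp_to_tips is the distance from the TCP to the fingertips, in m); x points along the fingers, z is the direction in which the jaws open and shut, and the axes are right-handed (so a half turn about x gives the same grasp; the last joint's range is limited). The gripper opens to 85 mm and grips with 20 to 120 N. Pads are 22 mm wide; open, the fingers measure 114 mm over their backs; the gripper's body (76 mm by 85 mm) begins 54 mm behind the grasp point. The pads swing forward as they close: fully open they stand 13 mm farther back than shut.
Start: joints at [0.965, 0.181, 1.607, -0, 1.354, -0.206], TCP at [0.224, 0.53, 0.218] pointing down, gripper open.
Joint ranges: [-2.99, 2.99], [-0.89, 2.07], [0.3, 2.58], [-1.14, 4.28], [0, 2.63], [-3.12, 3.12]. Speed limits (rad/s): [2.57, 2.57, 3.01, 3.14, 3.14, 3.14].

## Interface

Orientations are given as a unit quaternion [w, x, y, z].
In Python, from bench import ctrl, eyes, hand_in gives the robot as it stands. The module is installed in compiled form; this text tells all that it offers.
- The arm moves only by the tool step_arm, never from a script. Its arguments are lists of equal length, an entry for each row: "xyz": the shift along the world's x, y, z in mm, a list of three; "spin": the turn about the world's z in rad; "fingers": the opening in per cent of the stroke, from 0 (shut) to 100 (fully open). A call has 1 to 10 rows; each row is the pose to reach, as a shift and turn from the pose commanded when the call began; what a row does not reach only later rows make up. A row lasts 1/10 s, in which the tool goes at most 50 mm and 8.59 degrees, less where a joint would pass 70% of its speed; a pose out of reach is approached as far as the arm can. A call with a gripper value outside its range is refused whole. The fingers move at their own pace and stop on an object; the grip force is fixed at half the most. Time passes only in rows, so rows that repeat a pose let the fingers close. It gives the time, the measured TCP pose, the force and the opening at its end, in the units of the state.
- ctrl.get_obs(): the state, without advancing time (a new reading comes with each control period).
- eyes.camera(name): name is "scene" or "top"; returns the picture (480x640x3 uint8, red, green, blue); there is no depth.
- eyes.camera_model(name): a dict with "vertical_fov" (degrees; the focal length in pixels is half the picture's height over the tangent of half this angle, whatever the lens; pixels are square), "cx", "cy" (the principal point, pixels), "dist_coeffs" ([k1, k2, p1, p2, k3] as OpenCV has them; the pictures are not rectified), "pose" (4x4, takes a point from camera to world coordinates). Camera axes: x right, y up, looking along -z (the intrinsics and any distortion apply to the point x, -y, -z); pixel columns grow to the right and rows downward; lengths in m; the calibration is good to about 2 mm. A picture is of the moment at which its call begins. camera_model takes no time and is no camera call.
- hand_in(): hands the job in, once; it reports no verdict.
The state is a dict: "time_s": time; "q": joint angles; "dq": joint speeds; "joint_efforts": joint torques, N m; "eef_pos": TCP position; "eef_rot": TCP orientation; "wrist_force": force on the tool from outside, world axes, zero at the start; "torque": the same for the moment, N m; "opening": opening from 0.0 (shut) to 1.0 (fully open).
Only numpy, scipy, OpenCV 4.12 (cv2) and the standard library are available. Lean on these libraries where they do the work, as an engineer would, in place of code of your own. Each camera call takes 0.05 s, during which the arm holds its last target.

## Task

One of the three bolts clamping the plaster mould is loose: tap the bolts from above until you find the one that sinks, and push it down as far as it will go. Then take the cap around that bolt by its handle, lift it well open (about 60 degrees) and finish while still holding it there, so that a potter can get a spanner on the bolt. Do not open the cap of a tight bolt or any cap before its bolt has sunk, and leave the beaker, the bowl and the half mould where they stand.

Things in the scene. Friction and masses are not known exactly. Their poses are not given: they have to be found in the camera images.
- clamp: white plaster mould between a steel base (200 x 440 mm) and steel top plate (top 98 mm above the table), fixed, place and yaw vary. Origin: centre of its underside, on the table; x away from the robot, y along the bolt row, z up. Bolts at x = 10 mm, cap hinges at x = 60, handle bars at x = -45; left a, middle b, right c at y = 120, 0, -120 mm. Exactly one bolt is loose; only tapping shows which.
- bolt_a (a joint): how far the left (the +y end of the row) bolt has sunk, m: 0 at the start for all three. A tight bolt does not yield (under 2 mm). The loose bolt slides down about 10 mm under a downward push of some 3 to 4 N, then meets a hard stop, and stays down by itself.
- bolt_a_head (a point): centre of the top face of the left (the +y end of the row) bolt: six-sided plain steel head 27 mm across on a 32 mm flange, standing through the square 42 mm opening of its cap; top 119 mm above the table and 16 mm above the cap's upper face before it sinks. The handle bar is 55 mm nearer the robot (clamp -x) and 24 mm higher.
- cap_a (a joint): opening angle of the left (the +y end of the row) bolt's cap, rad: 0 shut and flat on the top plate, at most 1.25; its near edge swings up and away from the robot. It moves freely and falls shut by its own weight (200 to 300 g with the handle) when let go.
- cap_a_hinge (a point): on the hinge axis of the left (the +y end of the row) cap (axis along the clamp's y), 98 mm above the table, level with the underside of the cap. The cap is an aluminium plate, 116 mm from hinge side to near edge, 76 mm wide, 5 mm thick.
- handle_a (a point): upright steel D-handle on the near part of the left (the +y end of the row) cap, moves with it. Point: middle of its round level bar, 10 mm thick, 50 mm between its legs, along the clamp's y; cap shut: 143 mm above the table, 40 mm above the cap, 105 mm nearer and 45 mm higher than the hinge axis. Pinched from above (fingers closing along clamp x) the bar can turn between the fingers as the cap swings.
- bolt_b (a joint): how far the middle bolt has sunk, m: 0 at the start for all three. A tight bolt does not yield (under 2 mm). The loose bolt slides down about 10 mm under a downward push of some 3 to 4 N, then meets a hard stop, and stays down by itself.
- bolt_b_head (a point): centre of the top face of the middle bolt: six-sided plain steel head 27 mm across on a 32 mm flange, standing through the square 42 mm opening of its cap; top 119 mm above the table and 16 mm above the cap's upper face before it sinks. The handle bar is 55 mm nearer the robot (clamp -x) and 24 mm higher.
- cap_b (a joint): opening angle of the middle bolt's cap, rad: 0 shut and flat on the top plate, at most 1.25; its near edge swings up and away from the robot. It moves freely and falls shut by its own weight (200 to 300 g with the handle) when let go.
- cap_b_hinge (a point): on the hinge axis of the middle cap (axis along the clamp's y), 98 mm above the table, level with the underside of the cap. The cap is an aluminium plate, 116 mm from hinge side to near edge, 76 mm wide, 5 mm thick.
- handle_b (a point): upright steel D-handle on the near part of the middle cap, moves with it. Point: middle of its round level bar, 10 mm thick, 50 mm between its legs, along the clamp's y; cap shut: 143 mm above the table, 40 mm above the cap, 105 mm nearer and 45 mm higher than the hinge axis. Pinched from above (fingers closing along clamp x) the bar can turn between the fingers as the cap swings.
- bolt_c (a joint): how far the right (the -y end of the row) bolt has sunk, m: 0 at the start for all three. A tight bolt does not yield (under 2 mm). The loose bolt slides down about 10 mm under a downward push of some 3 to 4 N, then meets a hard stop, and stays down by itself.
- bolt_c_head (a point): centre of the top face of the right (the -y end of the row) bolt: six-sided plain steel head 27 mm across on a 32 mm flange, standing through the square 42 mm opening of its cap; top 119 mm above the table and 16 mm above the cap's upper face before it sinks. The handle bar is 55 mm nearer the robot (clamp -x) and 24 mm higher.
- cap_c (a joint): opening angle of the right (the -y end of the row) bolt's cap, rad: 0 shut and flat on the top plate, at most 1.25; its near edge swings up and away from the robot. It moves freely and falls shut by its own weight (200 to 300 g with the handle) when let go.
- cap_c_hinge (a point): on the hinge axis of the right (the -y end of the row) cap (axis along the clamp's y), 98 mm above the table, level with the underside of the cap. The cap is an aluminium plate, 116 mm from hinge side to near edge, 76 mm wide, 5 mm thick.
- handle_c (a point): upright steel D-handle on the near part of the right (the -y end of the row) cap, moves with it. Point: middle of its round level bar, 10 mm thick, 50 mm between its legs, along the clamp's y; cap shut: 143 mm above the table, 40 mm above the cap, 105 mm nearer and 45 mm higher than the hinge axis. Pinched from above (fingers closing along clamp x) the bar can turn between the fingers as the cap swings.
- beaker: loose white ribbed ceramic beaker, 84 mm wide, 100 mm high, open at the top, standing left of the clamp; origin at the centre of its foot. Leave alone.
- bowl: loose white ceramic bowl, 124 mm wide, 55 mm high, right of the clamp; origin at the centre of its foot. Leave alone.
- half_mould: loose white plaster half mould, 90 x 110 x 45 mm, beyond the clamp; origin at the centre of its underside. Leave alone.

How it is judged:
By the outcome, as a careful person would: the job done as asked, in the order asked, and still so for the second after the job is handed in, while the arm keeps its last pose, push and grip.
It also fails if it takes over 45 s, if anything falls off the work surface, if the arm or the gripper's body presses on something with over 40 N, if the wrist force passes 120 N, or if a joint passes its speed limit or range.

## Working session

There is one attempt and no reset: what is moved stays moved. The work goes in short steps, Python scripts to look and compute and a tool call to move; the robot and the scene stay as the last step left them, time stands still between calls to the robot, and variables do not carry over. Pictures are saved under pics/ and viewed, and the job is handed in when it is done.

Besides the shell and the picture viewer there is one more tool, called after "Emit:" by a JSON object that holds its "name" and its "arguments". step_arm: Moves the arm, as the interface text tells. Its arguments: {"type":"object","properties":{"xyz":{"type":"array"},"spin":{"type":"array"},"fingers":{"type":"array"}},"required":["xyz","spin","fingers"]}

```bash
mkdir -p pics
python3 - <<'E'
from bench import ctrl, eyes
import cv2
print(ctrl.get_obs(), ctrl.tcp_to_tips)
for n in ("scene","top"):
    cv2.imwrite(f"pics/{n}0.png",eyes.camera(n)[:,:,::-1]); print(eyes.camera_model(n))
E
```

```text
{'time_s': 0.0, 'q': array([ 9.64696099e-01,  1.81571887e-01,  1.60799782e+00,  3.68905531e-05,
        1.35377159e+00, -2.06303393e-01]), 'dq': array([0.00154225, 0.00012376, 0.00095046, 0.00011462, 0.0002649 ,
       0.00013252]), 'joint_efforts': array([ 1.12808357e-03, -4.44874334e+01, -3.51337624e+01, -3.40968222e-05,
        8.97373800e-03,  1.99079537e-06]), 'eef_pos': array([0.2234555 , 0.52919481, 0.21697174]), 'eef_rot': array([ 0.58875056, -0.39097302,  0.58990863,  0.39053896]), 'wrist_force': array([ 0.47162188,  0.49385551, -0.50825695]), 'torque': array([ 0.03034587, -0.00994155, -0.03887799]), 'opening': 0.9944098930899509} 0.011
{'vertical_fov': 47.67360837654461, 'cx': 313.9597896612088, 'cy': 242.57399812178056, 'dist_coeffs': array([0.05761308, 0.        , 0.        , 0.        , 0.        ]), 'pose': array([[ 0.52403535, -0.60259352,  0.60188703,  1.24137434],
       [ 0.85168962,  0.37360528, -0.36748317, -0.37683972],
       [-0.00342519,  0.70519511,  0.70900502,  0.83771688],
       [ 0.        ,  0.        ,  0.        ,  1.        ]])}
{'vertical_fov': 51.75938741250142, 'cx': 324.52503935715293, 'cy': 231.1532709220291, 'dist_coeffs': array([-0.11348605,  0.        ,  0.        ,  0.        ,  0.        ]), 'pose': array([[ 0.01182762,  0.98258912, -0.18541501,  0.41494075],
       [-0.99986448,  0.00949829, -0.01344604, -0.00265066],
       [-0.01145081,  0.18554892,  0.98256831,  1.13495203],
       [ 0.        ,  0.        ,  0.        ,  1.        ]])}
```

View pics/scene0.png

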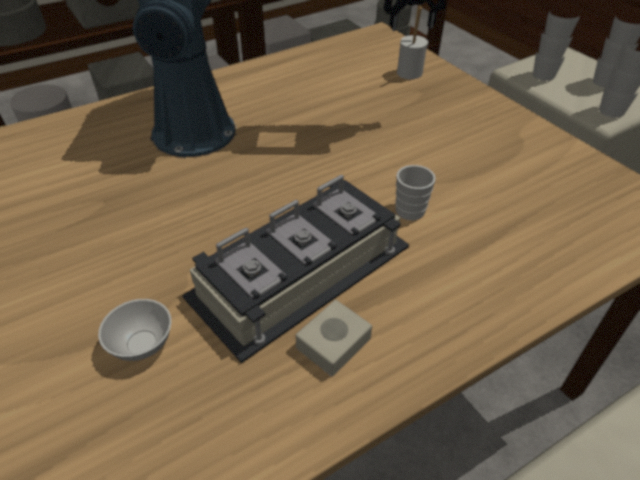

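View pics/top0.png

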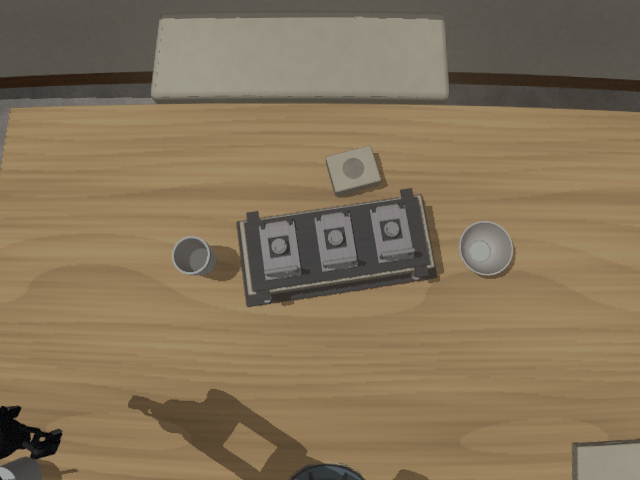

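The scene view shows the clamp with three capped bolts. In the top view the bolts are near (279,246), (336,238) and (392,230), the beaker is left at (193,256), the bowl right at (486,249), and the half mould beyond at (353,170). I'll zoom in to measure more precisely.

Run:
```python
import cv2
t=cv2.imread("pics/top0.png")[185:315,225:445]; s=cv2.imread("pics/scene0.png")[170:365,175:420]
cv2.imwrite("pics/tz.png",cv2.resize(t,None,fx=3.6,fy=3.6,interpolation=cv2.INTER_CUBIC))
cv2.imwrite("pics/sz.png",cv2.resize(s,None,fx=3,fy=3,interpolation=cv2.INTER_CUBIC))
```

```text
(no output)
```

View pics/tz.png

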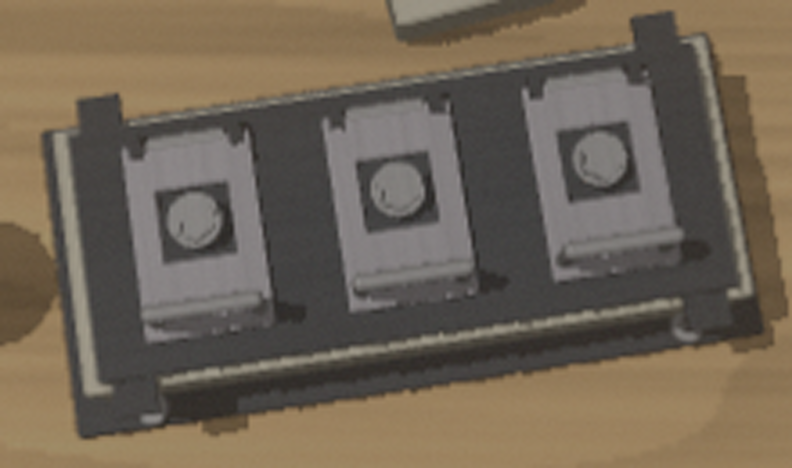

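View pics/sz.png

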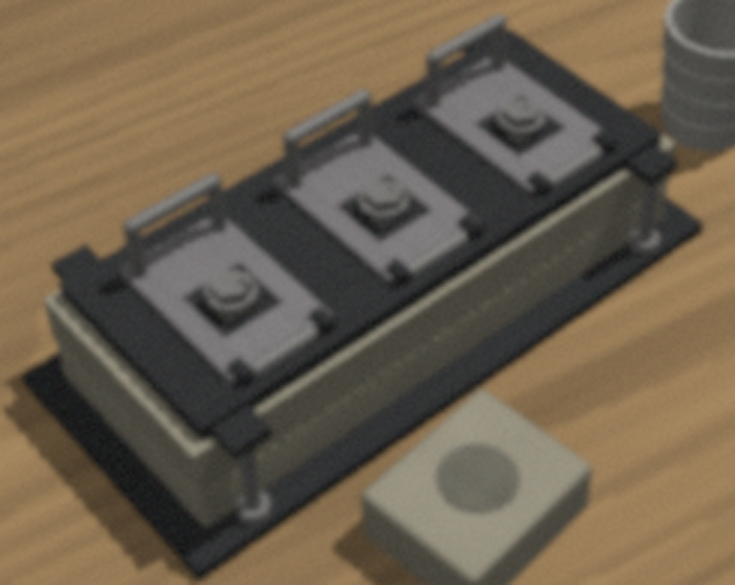

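```bash
cat > h.py <<'E'
import numpy as np, cv2
from bench import ctrl, eyes
def ray(n,uv):
    m=eyes.camera_model(n); f=240/np.tan(np.radians(m["vertical_fov"])/2)
    K=np.array([[f,0,m["cx"]],[0,f,m["cy"]],[0,0,1]])
    p=cv2.undistortPoints(np.array(uv,float).reshape(-1,1,2),K,m["dist_coeffs"])[:,0]
    d=np.c_[p[:,0],-p[:,1],-np.ones(len(p))]@m["pose"][:3,:3].T
    return m["pose"][:3,3],d
def onz(n,uv,z):
    o,d=ray(n,uv); return o+d*((z-o[2])/d[:,2])[:,None]
def tri(uvt,uvs):
    o1,d1=ray("top",uvt);o2,d2=ray("scene",uvs);r=[]
    for a,b in zip(d1,d2):
        t=np.linalg.lstsq(np.c_[a,-b],o2-o1,rcond=None)[0]
        p,q=o1+a*t[0],o2+b*t[1]; r.append(np.r_[(p+q)/2,np.linalg.norm(p-q)])
    return np.array(r)
E
python3 - <<'E'
from h import *
np.set_printoptions(precision=4,suppress=True)
t=cv2.imread("pics/top0.png"); g=cv2.cvtColor(t,cv2.COLOR_BGR2GRAY)
c=[]
for u,v in [(279,246),(336,238),(392,230)]:
    r=10; w=cv2.resize(g[v-r:v+r+1,u-r:u+r+1],None,fx=8,fy=8,interpolation=cv2.INTER_CUBIC)
    th,m=cv2.threshold(w,0,255,cv2.THRESH_OTSU)
    n,l,st,ce=cv2.connectedComponentsWithStats(m); k=l[84,84]
    x=(ce[k]+.5)/8-.5+[u-r,v-r]; c.append(x); print(x,st[k],th)
c=np.array(c); P=onz("top",c,.119); print(P, np.diff(P,axis=0), np.linalg.norm(np.diff(P,axis=0),axis=1))
d=P[0]-P[2]; print("yaw",np.arctan2(-d[0],d[1]))
# by-hand bar ends from zoom, top & scene
T=np.array([[(146,320),(268,303)],[(356,288),(476,271)],[(560,251),(681,236)]]).reshape(-1,2)/3.6+[224.6,184.6]
S=np.array([[(505,24),(432,64)],[(367,99),(288,140)],[(218,184),(130,233)]]).reshape(-1,2)/3+[174.7,169.7]
print(tri(T,S)); B=onz("top",T,.143);print(B.reshape(3,2,3).mean(1))
# bolt head top in scene
S2=np.array([(523,113),(384,200),(235,284)])/3+[174.7,169.7]; print(tri(c,S2))
E
```

```text
[278.4092 245.6025] [   19    19   121   124 11507] 95.0
[334.9621 237.0398] [   15    16   121   121 11343] 94.0
[391.1907 228.5878] [   16    12   121   121 11176] 93.0
[[ 0.5751  0.107   0.119 ]
 [ 0.5944 -0.0107  0.119 ]
 [ 0.6135 -0.1282  0.119 ]] [[ 0.0193 -0.1176  0.    ]
 [ 0.0191 -0.1176  0.    ]] [0.1192 0.1191]
yaw 0.1617283682674211
[[ 0.5162  0.1332  0.1367  0.0063]
 [ 0.5271  0.0657  0.1384  0.0091]
 [ 0.5349  0.0139  0.1376  0.0036]
 [ 0.5455 -0.052   0.1411  0.0069]
 [ 0.5562 -0.103   0.1375  0.0005]
 [ 0.5661 -0.1694  0.1385  0.0045]]
[[ 0.5193  0.0955  0.143 ]
 [ 0.5386 -0.0214  0.143 ]
 [ 0.5601 -0.1364  0.143 ]]
[[ 0.5771  0.1094  0.1124  0.004 ]
 [ 0.5967 -0.0097  0.109   0.0023]
 [ 0.6154 -0.1266  0.1142  0.0048]]
```

Emit:
{"name": "step_arm", "arguments": {"xyz": [[35,-42,0],[70,-84,0],[105,-126,0],[141,-169,0],[176,-211,0],[211,-253,0],[246,-295,0],[282,-338,0],[317,-380,0],[352,-422,0]], "spin": [-0.1,-0.2,-0.3,-0.4,-0.5,-0.6,-0.7,-0.8,-0.9,-1.009], "fingers": [0,0,0,0,0,0,0,0,0,0]}}

```text
time_s: 1.1
eef_pos: [0.5448, 0.1439, 0.2176]
eef_rot: [0.705, -0.056, 0.705, 0.056]
wrist_force: [0.3, 1.2, 1.3]
opening: 0.001
```

Emit:
{"name": "step_arm", "arguments": {"xyz": [[0,0,0],[0,0,0]], "spin": [0,0], "fingers": [0,0]}}

```text
time_s: 1.3
eef_pos: [0.5441, 0.1446, 0.2171]
eef_rot: [0.704, -0.056, 0.705, 0.057]
wrist_force: [0.0, -0.3, 0.3]
opening: -0.002
```

Run:
```python
from h import *
for n in ("scene","top"): cv2.imwrite(f"pics/{n}1.png",eyes.camera(n)[:,:,::-1])
o=ctrl.get_obs();w,x,y,z=o["eef_rot"];print(o["eef_pos"],o["wrist_force"],o["time_s"],np.arctan2(y*z-w*x,x*z+w*y),o["q"])
```

```text
[0.54319965 0.14640891 0.21739273] [ 0.89584305  0.1083827  -0.86411444] 1.4 0.1632442695774845 [ 5.20911794e-02  1.54578970e-01  1.63821281e+00  3.92295140e-04
  1.35009541e+00 -1.11238891e-01]
```

View pics/top1.png

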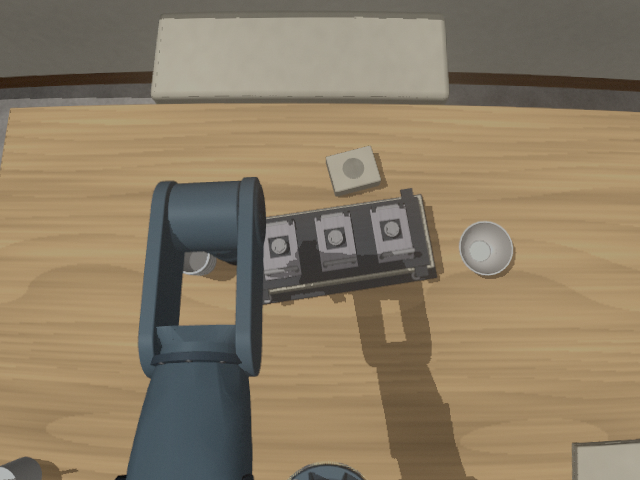

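View pics/scene1.png

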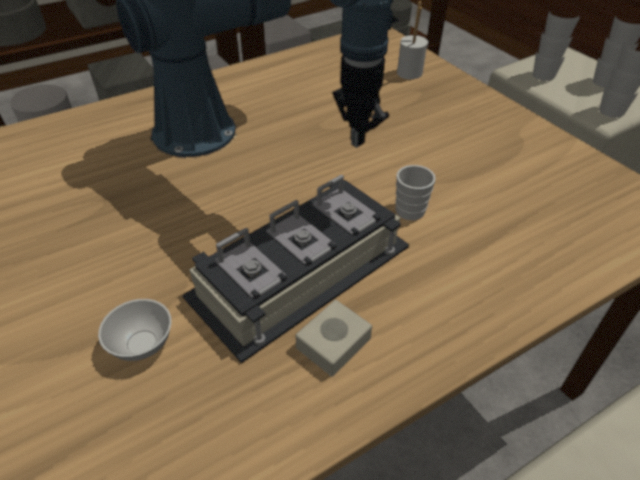

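The tool is down with fingers shut; in the scene view the tip is at about (358,142), and nothing has been disturbed. I'll check the TCP against that pixel.

Run:
```python
from h import *
print(onz("scene",[(358,143)],.206))
```

```text
[[0.51234569 0.17256966 0.206     ]]
```

Emit:
{"name": "step_arm", "arguments": {"xyz": [[16,-18,-20],[32,-37,-40],[32,-37,-60],[32,-37,-70],[32,-37,-77],[32,-37,-77]], "spin": [0,0,0,0,0,0], "fingers": [0,0,0,0,0,0]}}

```text
time_s: 2.0
eef_pos: [0.5751, 0.1099, 0.1404]
eef_rot: [0.704, -0.058, 0.705, 0.058]
wrist_force: [0.0, 0.3, -0.3]
opening: -0.002
```

The scene ray gives a point about 40 mm off along the line of sight, so I'll check before pressing.

Run:
```python
from h import *
im=cv2.imread("pics/scene1.png")[90:180,310:430]
cv2.imwrite("pics/a1.png",cv2.resize(im,None,fx=4,fy=4,interpolation=cv2.INTER_CUBIC))
s=eyes.camera("scene")[:,:,::-1]; cv2.imwrite("pics/scene2.png",s)
cv2.imwrite("pics/a2.png",cv2.resize(s[100:260,270:450],None,fx=4,fy=3.7,interpolation=cv2.INTER_CUBIC))
o=ctrl.get_obs();print(o["eef_pos"])
m=eyes.camera_model("scene");f=240/np.tan(np.radians(m["vertical_fov"])/2);K=np.array([[f,0,m["cx"]],[0,f,m["cy"]],[0,0,1]])
F=np.diag([1,-1,-1])@m["pose"][:3,:3].T
for p in [(.5434,.1455,.206),tuple(o["eef_pos"]-[0,0,.011]),(.5751,.107,.119)]:
    print(p,cv2.projectPoints(np.array([p]),F,-F@m["pose"][:3,3],K,m["dist_coeffs"])[0].ravel())
```

```text
[0.57576185 0.10968976 0.14124515]
(0.5434, 0.1455, 0.206) [355.68660939 155.15860749]
(np.float64(0.5757618517289519), np.float64(0.109689756903469), np.float64(0.1302451484570899)) [348.14466972 200.36098299]
(0.5751, 0.107, 0.119) [346.61186906 204.91346363]
```

View pics/a1.png

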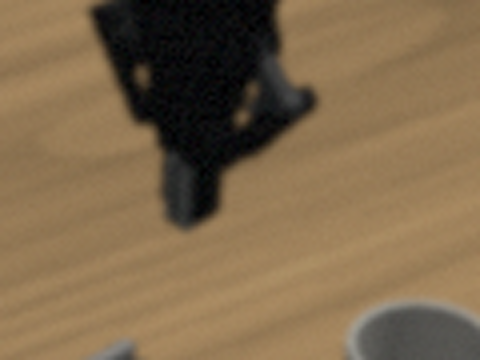

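View pics/a2.png

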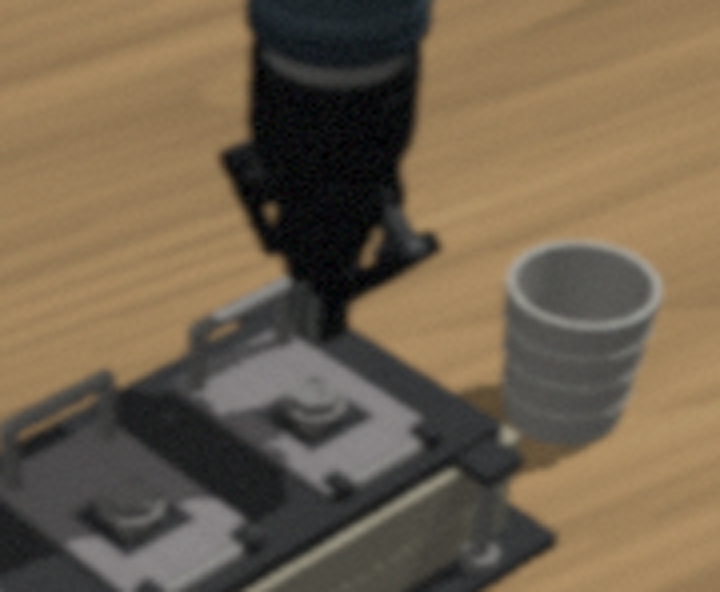

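Run:
```python
from h import *
def proj(n,P):
    m=eyes.camera_model(n);f=240/np.tan(np.radians(m["vertical_fov"])/2);K=np.array([[f,0,m["cx"]],[0,f,m["cy"]],[0,0,1]])
    F=np.diag([1,-1,-1])@m["pose"][:3,:3].T
    return cv2.projectPoints(np.array(P,float).reshape(-1,3),F,-F@m["pose"][:3,3],K,m["dist_coeffs"])[0][:,0]
print(proj("top",[(.2234,.529,.22),(.2234+.39*.0425,.529+.92*.0425,.22),(.2234-.39*.0425,.529-.92*.0425,.22),(.5757,.1097,.13)]))
t=eyes.camera("top")[:,:,::-1]; cv2.imwrite("pics/top2.png",t)
a=cv2.imread("pics/top0.png")[380:480,0:130]
cv2.imwrite("pics/b1.png",np.hstack([cv2.resize(a,(390,300)),cv2.resize(t[180:300,230:386],(390,300))]))
```

```text
[[ 44.88244811 419.72587584]
 [ 26.63186765 409.31017982]
 [ 63.59554374 430.20627545]
 [276.54161158 244.46295884]]
```

View pics/b1.png

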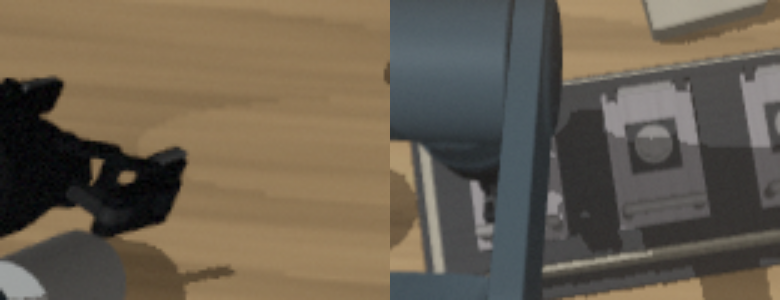

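View pics/top2.png

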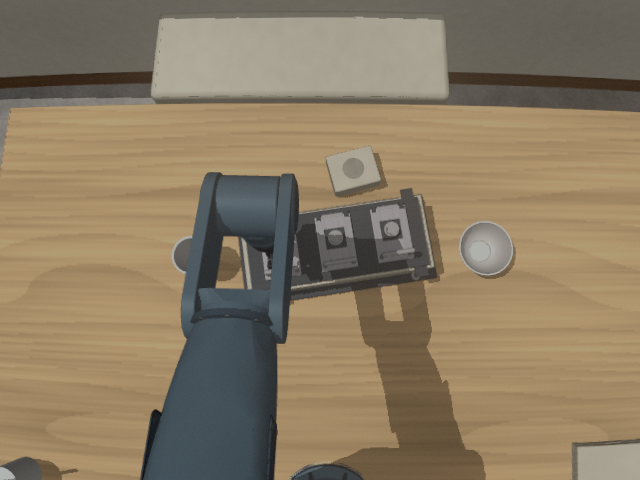

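Run:
```python
from h import *
def proj(n,P):
    m=eyes.camera_model(n);f=240/np.tan(np.radians(m["vertical_fov"])/2);K=np.array([[f,0,m["cx"]],[0,f,m["cy"]],[0,0,1]])
    F=np.diag([1,-1,-1])@m["pose"][:3,:3].T
    return cv2.projectPoints(np.array(P,float).reshape(-1,3),F,-F@m["pose"][:3,3],K,m["dist_coeffs"])[0][:,0]
print(proj("top",[(0,0,0),(.08,0,0)]),proj("scene",[(0,0,0),(.09,0,0),(0,.09,0),(0,-.09,0)]))
t=cv2.imread("pics/top2.png")[215:305,235:315]
s=cv2.imread("pics/scene0.png")[80:170,130:250]
t=cv2.convertScaleAbs(cv2.resize(t,(480,540),interpolation=cv2.INTER_CUBIC),alpha=1.8)
cv2.imwrite("pics/c1.png",t); cv2.imwrite("pics/c2.png",cv2.convertScaleAbs(cv2.resize(s,(720,540),interpolation=cv2.INTER_CUBIC),alpha=1.8))
```

```text
[[327.0118455  513.89089041]
 [327.43472974 477.11446769]] [[193.39862923 132.57596493]
 [207.01534711 149.28539352]
 [223.77455016 122.93971237]
 [161.51846774 142.62789799]]
```

View pics/c1.png

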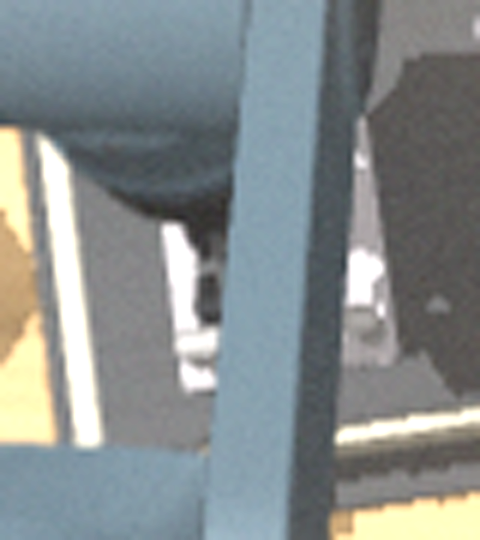

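View pics/c2.png

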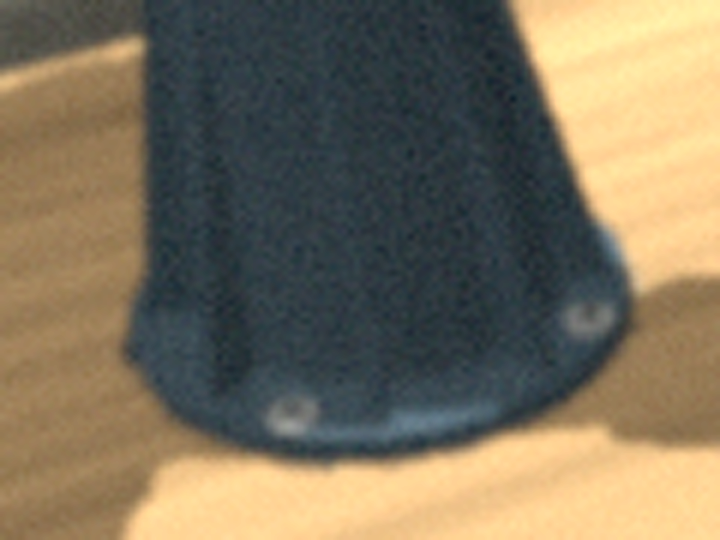

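The two views leave the exact tip position uncertain by a couple of centimetres. The scene view suggests the tip is higher or nearer the robot than stated. A gentle stepwise descent with force checks will settle it.

Emit:
{"name": "step_arm", "arguments": {"xyz": [[0,-2,-4],[0,-2,-8],[0,-2,-11],[0,-2,-11]], "spin": [0,0,0,0], "fingers": [0,0,0,0]}}

```text
time_s: 2.5
eef_pos: [0.5757, 0.1067, 0.1293]
eef_rot: [0.704, -0.057, 0.705, 0.057]
wrist_force: [-0.3, 1.0, -0.0]
opening: 0.005
```

Run:
```python
from h import *
print(ctrl.get_obs()["wrist_force"])
s=eyes.camera("scene")[:,:,::-1]; cv2.imwrite("pics/scene3.png",s)
cv2.imwrite("pics/a3.png",cv2.convertScaleAbs(cv2.resize(s[130:250,290:430],None,fx=5,fy=5,interpolation=cv2.INTER_CUBIC),alpha=2))
```

```text
[-0.3244049   1.02728147 -0.04778132]
```

View pics/a3.png

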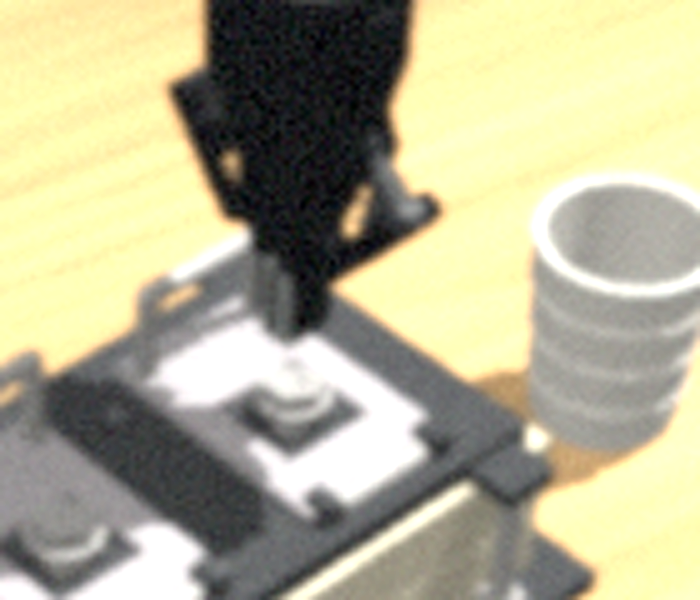

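No contact yet at TCP z 0.129. In the picture the tip (347,197) still shows a gap to the head (350,207). I'll go down a little more.

Emit:
{"name": "step_arm", "arguments": {"xyz": [[0,0,-2],[0,0,-4],[0,0,-5],[0,0,-5]], "spin": [0,0,0,0], "fingers": [0,0,0,0]}}

```text
time_s: 2.95
eef_pos: [0.5759, 0.1067, 0.1247]
eef_rot: [0.705, -0.057, 0.705, 0.057]
wrist_force: [-1.4, -0.7, 0.1]
opening: -0.003
```

Run:
```python
from h import *
print(ctrl.get_obs()["wrist_force"])
s=eyes.camera("scene")[:,:,::-1]; t=eyes.camera("top")[:,:,::-1]; cv2.imwrite("pics/scene4.png",s); cv2.imwrite("pics/top4.png",t)
cv2.imwrite("pics/a4.png",np.hstack([cv2.convertScaleAbs(cv2.resize(s[160:240,310:390],(400,400),interpolation=cv2.INTER_CUBIC),alpha=2),cv2.convertScaleAbs(cv2.resize(t[220:300,235:315],(400,400),interpolation=cv2.INTER_CUBIC),alpha=2)]))
```

```text
[-1.44134659 -0.70450136  0.0639883 ]
```

View pics/a4.png

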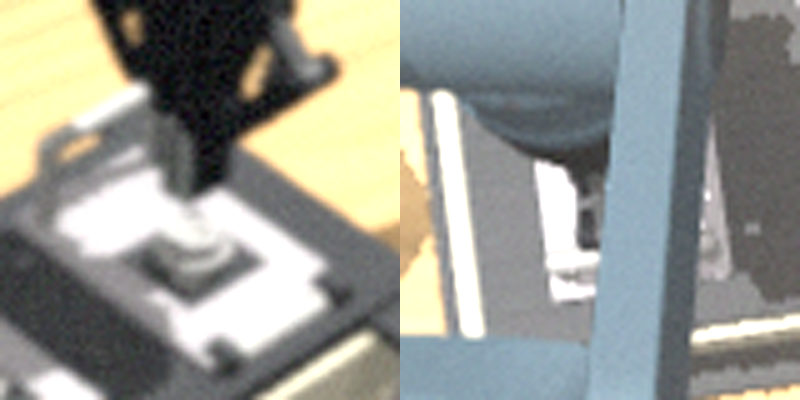

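Emit:
{"name": "step_arm", "arguments": {"xyz": [[0,0,-2],[0,0,-4],[0,0,-5],[0,0,-5]], "spin": [0,0,0,0], "fingers": [0,0,0,0]}}

```text
time_s: 3.45
eef_pos: [0.5759, 0.1067, 0.1196]
eef_rot: [0.705, -0.057, 0.705, 0.057]
wrist_force: [-0.5, -0.0, 0.2]
opening: -0.001
```

Emit:
{"name": "step_arm", "arguments": {"xyz": [[0,0,-2],[0,0,-4],[0,0,-4]], "spin": [0,0,0], "fingers": [0,0,0]}}

```text
time_s: 3.75
eef_pos: [0.5758, 0.1067, 0.1155]
eef_rot: [0.705, -0.057, 0.705, 0.057]
wrist_force: [-0.3, 0.3, -0.5]
opening: 0.002
```

Run:
```python
from h import *
print(ctrl.get_obs()["wrist_force"])
s=eyes.camera("scene")[:,:,::-1]; cv2.imwrite("pics/scene5.png",s)
cv2.imwrite("pics/a5.png",cv2.convertScaleAbs(cv2.resize(s[160:240,310:390],(600,600),interpolation=cv2.INTER_CUBIC),alpha=1.5))
```

```text
[-0.29505641  0.32675854 -0.51784357]
```

View pics/a5.png

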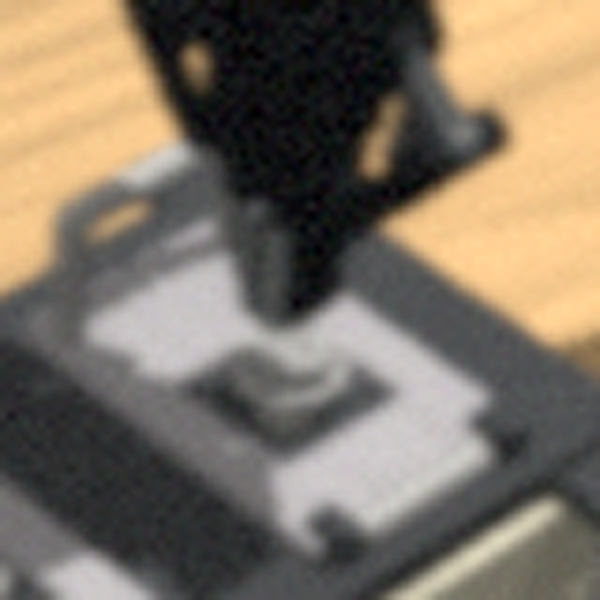

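```bash
cat >> h.py <<'E'
def proj(n,P):
    m=eyes.camera_model(n);f=240/np.tan(np.radians(m["vertical_fov"])/2);K=np.array([[f,0,m["cx"]],[0,f,m["cy"]],[0,0,1]])
    F=np.diag([1,-1,-1])@m["pose"][:3,:3].T
    return cv2.projectPoints(np.array(P,float).reshape(-1,3),F,-F@m["pose"][:3,3],K,m["dist_coeffs"])[0][:,0]
E
python3 - <<'E'
from h import *
np.set_printoptions(precision=1,suppress=True)
a=cv2.convertScaleAbs(cv2.resize(cv2.imread("pics/top0.png")[390:460,0:90],(720,560),interpolation=cv2.INTER_CUBIC),alpha=2.2)
j=np.array([.39,.921,0]);w=np.array([-.921,.39,0])
P=[np.array([.2235,.5292,z])+s*r*j+k*.011*w for z in (.22,) for s in(-1,1) for r in (.0425,.057) for k in (-1,1)]
for q in proj("top",P):
    u,v=(q-[0,390])*8; print(q); cv2.circle(a,(int(u+4),int(v+4)),4,(0,0,255),-1)
cv2.imwrite("pics/d1.png",a)
b=cv2.convertScaleAbs(cv2.resize(cv2.imread("pics/scene0.png")[0:60,370:460],(720,480),interpolation=cv2.INTER_CUBIC),alpha=2.2)
for q in proj("scene",P):
    u,v=(q-[370,0])*8; cv2.circle(b,(int(u+4),int(v+4)),4,(0,0,255),-1)
cv2.imwrite("pics/d2.png",b)
E
```

```text
[ 65.9 424.8]
[ 61.2 435.5]
[ 72.4 428.4]
[ 67.6 439.1]
[ 28.9 404. ]
[ 24.2 414.5]
[ 22.7 400.5]
[ 18.1 410.9]
```

View pics/d1.png

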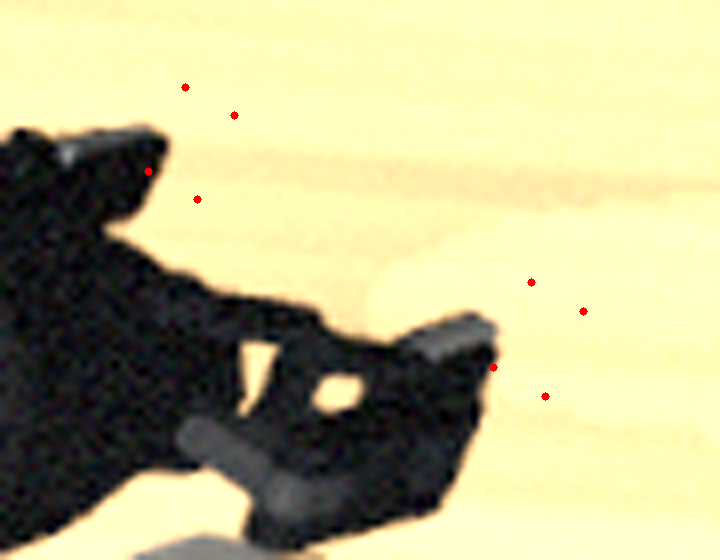

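View pics/d2.png

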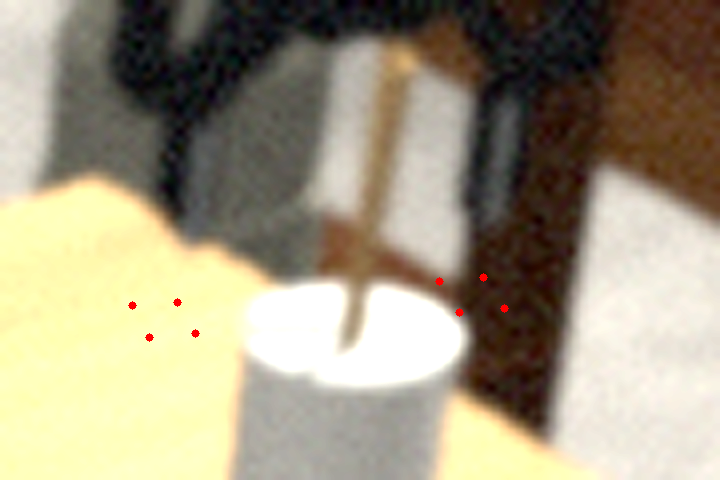

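Run:
```python
from h import *
np.set_printoptions(precision=4,suppress=True)
r=tri([(18.2,411.4),(60.7,434.5),(58,440)],[(430,27.6),(393.2,29.7),(393.2,29.7)]);print(r,r[:2].mean(0))
```

```text
[[0.2397 0.5756 0.2398 0.0051]
 [0.2054 0.4856 0.2435 0.0062]
 [0.1937 0.4947 0.2367 0.0073]] [0.2225 0.5306 0.2416 0.0056]
```

Triangulating the open fingertips at the start gives the correct xy, but about 22–30 mm more height than reported. So the tip is above the bolt and simply higher than the readout implies. I'll keep descending slowly until contact.

Emit:
{"name": "step_arm", "arguments": {"xyz": [[0,0,-2],[0,0,-4],[0,0,-6],[0,0,-6]], "spin": [0,0,0,0], "fingers": [0,0,0,0]}}

```text
time_s: 4.2
eef_pos: [0.5758, 0.1067, 0.1095]
eef_rot: [0.705, -0.057, 0.705, 0.057]
wrist_force: [0.9, 0.0, -0.6]
opening: -0.002
```

Emit:
{"name": "step_arm", "arguments": {"xyz": [[0,0,-2],[0,0,-4],[0,0,-4]], "spin": [0,0,0], "fingers": [0,0,0]}}

```text
time_s: 4.5
eef_pos: [0.576, 0.1067, 0.1057]
eef_rot: [0.705, -0.057, 0.705, 0.057]
wrist_force: [0.1, -0.7, -0.6]
opening: -0.003
```

Emit:
{"name": "step_arm", "arguments": {"xyz": [[0,0,-1.5],[0,0,-3],[0,0,-3]], "spin": [0,0,0], "fingers": [0,0,0]}}

```text
time_s: 4.8
eef_pos: [0.5763, 0.1067, 0.1052]
eef_rot: [0.705, -0.057, 0.705, 0.057]
wrist_force: [-7.4, -0.7, 16.3]
opening: -0.002
```

Run:
```python
from h import *
print(ctrl.get_obs()["wrist_force"])
s=eyes.camera("scene")[:,:,::-1]; cv2.imwrite("pics/scene6.png",s)
cv2.imwrite("pics/a6.png",cv2.convertScaleAbs(cv2.resize(s[160:240,310:390],(600,600),interpolation=cv2.INTER_CUBIC),alpha=1.5))
```

```text
[-7.38734363 -0.72967225 16.30998443]
```

View pics/a6.png

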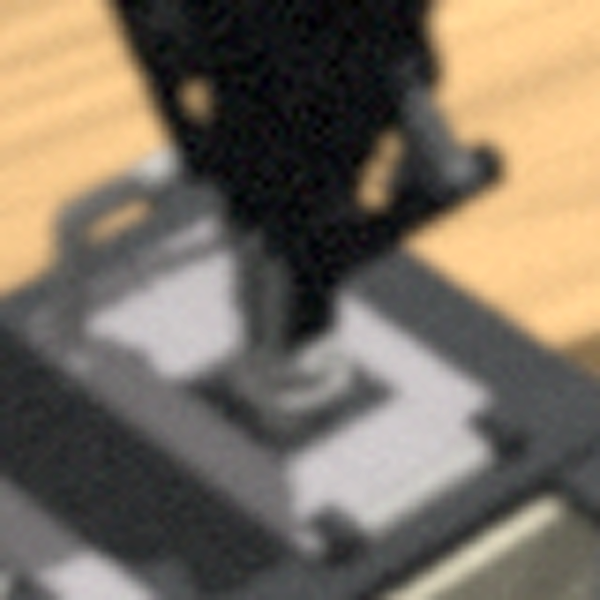

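Run:
```python
from h import *
o=ctrl.get_obs();print(o["wrist_force"],o["torque"],o["eef_pos"],o["time_s"])
t=eyes.camera("top")[:,:,::-1]; cv2.imwrite("pics/top6.png",t)
cv2.imwrite("pics/b6.png",cv2.convertScaleAbs(cv2.resize(t[220:300,235:315],(600,600),interpolation=cv2.INTER_CUBIC),alpha=2))
s=cv2.imread("pics/scene0.png")
cv2.imwrite("pics/a0.png",cv2.convertScaleAbs(cv2.resize(s[160:240,310:390],(600,600),interpolation=cv2.INTER_CUBIC),alpha=1.5))
```

```text
[-7.09074128 -0.69250321 15.91895131] [-0.06670194  1.34282818  0.01289404] [0.57622625 0.10671419 0.10518291] 4.85
```

View pics/b6.png

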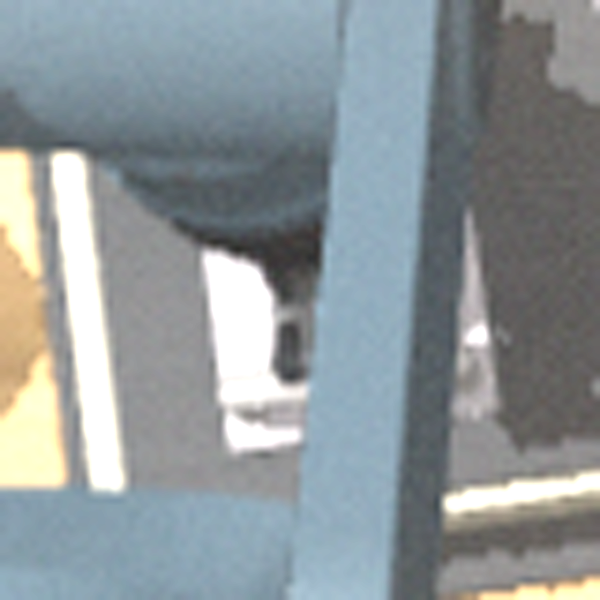

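View pics/a0.png

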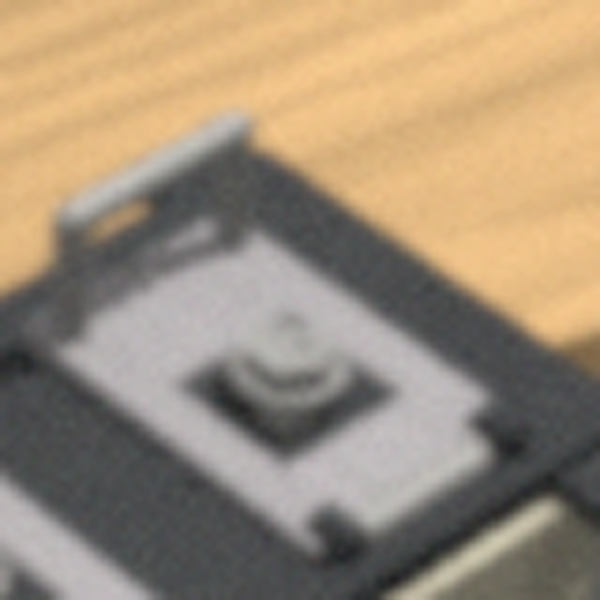

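Run:
```python
from h import *
np.set_printoptions(precision=1,suppress=True)
c=np.array([.5762,.1067,0]);x=np.array([.987,.161,0])
for d in (-.057,-.045,-.03,-.015,0):
  for z in (.12,.15,.2): print(d,z,proj("top",[c+d*x+[0,0,z]])[0],proj("scene",[c+d*x+[0,0,z]])[0])
```

```text
-0.057 0.12 [282.2 272. ] [327.8 191.1]
-0.057 0.15 [280.7 270.4] [328.  179.6]
-0.057 0.2 [278.1 267.6] [328.4 159.4]
-0.045 0.12 [281.4 266.3] [331.7 193.9]
-0.045 0.15 [279.9 264.5] [332.  182.4]
-0.045 0.2 [277.3 261.4] [332.5 162.2]
-0.03 0.12 [280.4 259.2] [336.7 197.5]
-0.03 0.15 [278.9 257.2] [337.1 186. ]
-0.03 0.2 [276.3 253.7] [337.8 165.7]
-0.015 0.12 [279.5 252.1] [341.7 201.2]
-0.015 0.15 [278.  249.9] [342.2 189.7]
-0.015 0.2 [275.2 246.1] [343.1 169.3]
0 0.12 [278.5 245. ] [346.8 204.9]
0 0.15 [277.  242.7] [347.4 193.3]
0 0.2 [274.2 238.4] [348.5 173. ]
```

The contact at TCP z≈0.105 is at the fingertips, since the knuckles are clear of the bar in both views. Bolt a held 16 N without yielding, so it is tight. It also means the real tips are about 25 mm higher than the readout implies. Next, lift and try b.

Emit:
{"name": "step_arm", "arguments": {"xyz": [[0,0,10],[0,0,20],[9,-59,20],[19,-118,20],[19,-118,20],[19,-118,12],[19,-118,7],[19,-118,7]], "spin": [0,0,0,0,0,0,0,0], "fingers": [0,0,0,0,0,0,0,0]}}

```text
time_s: 5.7
eef_pos: [0.5939, -0.01, 0.1085]
eef_rot: [0.704, -0.057, 0.706, 0.058]
wrist_force: [0.1, 0.5, -0.6]
opening: 0.002
```

Emit:
{"name": "step_arm", "arguments": {"xyz": [[0,0,-2],[0,0,-4],[0,0,-6],[0,0,-6],[0,0,-6]], "spin": [0,0,0,0,0], "fingers": [0,0,0,0,0]}}

```text
time_s: 6.2
eef_pos: [0.5951, -0.0112, 0.1039]
eef_rot: [0.705, -0.057, 0.705, 0.057]
wrist_force: [0.4, -0.3, 0.3]
opening: -0.001
```

Emit:
{"name": "step_arm", "arguments": {"xyz": [[0,0,-1],[0,0,-2],[0,0,-2]], "spin": [0,0,0], "fingers": [0,0,0]}}

```text
time_s: 6.5
eef_pos: [0.5952, -0.0113, 0.1019]
eef_rot: [0.705, -0.057, 0.705, 0.057]
wrist_force: [0.2, 1.7, 1.4]
opening: -0.004
```

Emit:
{"name": "step_arm", "arguments": {"xyz": [[0,0,-1],[0,0,-2],[0,0,-2]], "spin": [0,0,0], "fingers": [0,0,0]}}

```text
time_s: 6.8
eef_pos: [0.5952, -0.0113, 0.0998]
eef_rot: [0.705, -0.057, 0.705, 0.057]
wrist_force: [0.9, 0.5, 1.0]
opening: 0.002
```

Run:
```python
from h import *
o=ctrl.get_obs();print(o["wrist_force"],o["torque"],o["eef_pos"],o["time_s"])
s=eyes.camera("scene")[:,:,::-1]; cv2.imwrite("pics/scene7.png",s)
cv2.imwrite("pics/a7.png",cv2.convertScaleAbs(cv2.resize(s[170:270,250:390],None,fx=5.5,fy=5.5,interpolation=cv2.INTER_CUBIC),alpha=1.5))
```

```text
[0.91034523 0.54658978 0.9923405 ] [ 0.126416   -0.07138532 -0.01922609] [ 0.59515162 -0.01127297  0.09977141] 6.8
```

View pics/a7.png

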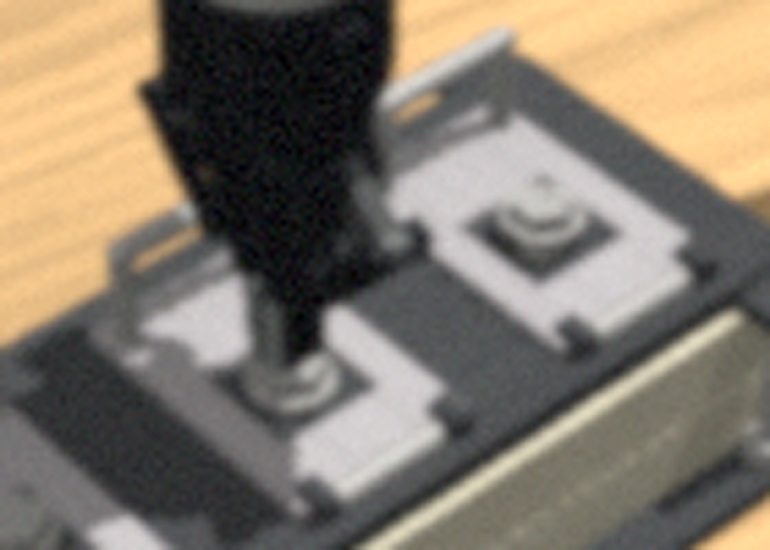

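Bolt b gave way. The tip is 5.7 mm below bolt a's contact level with little force, and the head sits visibly lower in its opening than bolt a's does. I'll push on to the stop.

Emit:
{"name": "step_arm", "arguments": {"xyz": [[0,0,-1],[0,0,-2],[0,0,-3],[0,0,-3]], "spin": [0,0,0,0], "fingers": [0,0,0,0]}}

```text
time_s: 7.25
eef_pos: [0.5951, -0.0113, 0.0967]
eef_rot: [0.705, -0.057, 0.705, 0.057]
wrist_force: [1.6, -0.5, 1.3]
opening: 0.004
```

Emit:
{"name": "step_arm", "arguments": {"xyz": [[0,0,-1],[0,0,-2],[0,0,-2]], "spin": [0,0,0], "fingers": [0,0,0]}}

```text
time_s: 7.55
eef_pos: [0.5952, -0.0114, 0.0953]
eef_rot: [0.705, -0.057, 0.705, 0.057]
wrist_force: [-1.5, 0.9, 4.8]
opening: 0.001
```

Emit:
{"name": "step_arm", "arguments": {"xyz": [[0,0,-1.5],[0,0,-3],[0,0,-3]], "spin": [0,0,0], "fingers": [0,0,0]}}

```text
time_s: 7.85
eef_pos: [0.5953, -0.0114, 0.0951]
eef_rot: [0.705, -0.058, 0.705, 0.057]
wrist_force: [-11.2, 1.1, 23.7]
opening: -0.003
```

Emit:
{"name": "step_arm", "arguments": {"xyz": [[0,0,35],[0,0,70],[-28,-5,70],[-56,-9,70],[-56,-9,70],[-56,-9,70]], "spin": [0,0,0,0,0,0], "fingers": [0,0,60,60,60,60]}}

```text
time_s: 8.45
eef_pos: [0.539, -0.0204, 0.1619]
eef_rot: [0.705, -0.057, 0.705, 0.057]
wrist_force: [0.5, -0.8, 0.5]
opening: 0.596
```

Run:
```python
from h import *
o=ctrl.get_obs();print(o["wrist_force"],o["eef_pos"],o["opening"])
s=eyes.camera("scene")[:,:,::-1]; cv2.imwrite("pics/scene8.png",s)
cv2.imwrite("pics/a8.png",cv2.convertScaleAbs(cv2.resize(s[140:300,230:390],None,fx=3.7,fy=3.7,interpolation=cv2.INTER_CUBIC),alpha=1.5))
```

```text
[ 0.54160039 -0.81886588  0.50858533] [ 0.53895303 -0.02041958  0.16187322] 0.5960510198806792
```

View pics/a8.png

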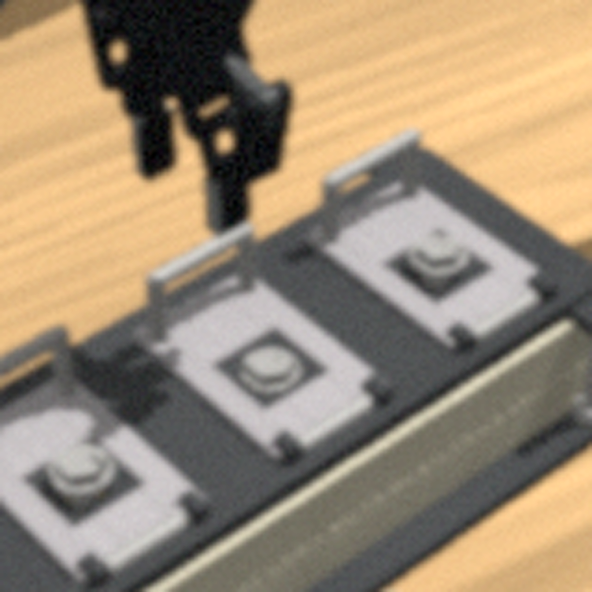

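Run:
```python
from h import *
np.set_printoptions(precision=1,suppress=True)
c=np.array([.539,-.0204,0]);x=np.array([.987,.161,0]);y=np.array([-.161,.987,0])
b=cv2.imread("pics/a8.png")
for z in(.165,.175,.185):
  for s in(-1,1):
    P=[c+s*d*x+k*.011*y+[0,0,z] for d in(.0253,.0398) for k in(-1,1)]
    q=(proj("scene",P)-[230,140]+.5)*3.7
    print(z,s,q.mean(0),q[:,1].max())
    if z==.175:
      for u in q: cv2.circle(b,tuple(u.astype(int)),2,(0,0,255),-1)
bar=[c*0+[.5401,-.0196,.143]+k*.028*y for k in(-1,0,1)]
for u in (proj("scene",bar)-[230,140]+.5)*3.7: cv2.circle(b,tuple(u.astype(int)),3,(255,0,0),-1)
cv2.imwrite("pics/a9.png",b)
```

```text
0.165 -1 [152.2 190.6] 206.34600477655943
0.165 1 [231.3 253.2] 270.0440503726807
0.175 -1 [151.  175.7] 191.38331086981725
0.175 1 [230.7 238.2] 255.0293612215971
0.185 -1 [149.8 160.5] 176.20972948908843
0.185 1 [230. 223.] 239.797104943227
```

View pics/a9.png

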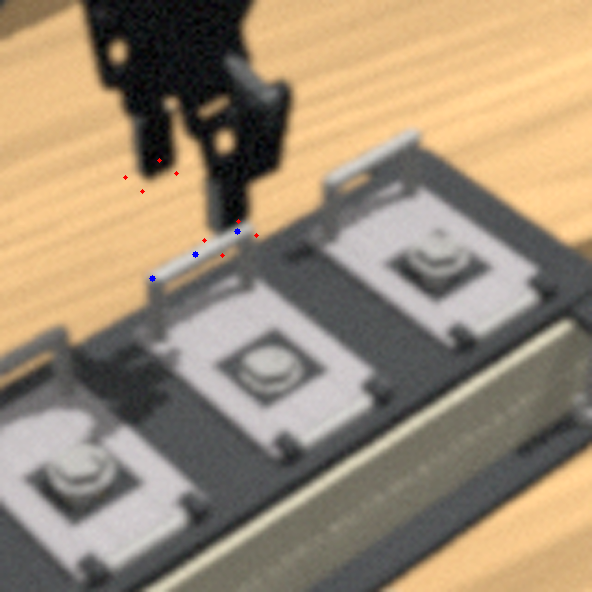

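Only b has sunk; a and c still stand proud. The fingers straddle bar b as expected, so I'll descend and grip.

Emit:
{"name": "step_arm", "arguments": {"xyz": [[1,2,-20],[1,2,-35],[1,2,-45],[1,2,-54],[1,2,-54]], "spin": [0,0,0,0,0], "fingers": [60,60,60,60,60]}}

```text
time_s: 9.0
eef_pos: [0.5395, -0.0181, 0.1065]
eef_rot: [0.704, -0.057, 0.706, 0.057]
wrist_force: [-0.3, 0.2, 0.3]
opening: 0.601
```

Run:
```python
from h import *
o=ctrl.get_obs();print(o["wrist_force"],o["eef_pos"],o["opening"])
s=eyes.camera("scene")[:,:,::-1]; cv2.imwrite("pics/scene9.png",s)
cv2.imwrite("pics/a10.png",cv2.convertScaleAbs(cv2.resize(s[150:270,230:350],None,fx=5,fy=5,interpolation=cv2.INTER_CUBIC),alpha=1.5))
```

```text
[-0.34396802  0.22690545  0.25538315] [ 0.53953927 -0.01810968  0.10649315] 0.6008931870280241
```

View pics/a10.png

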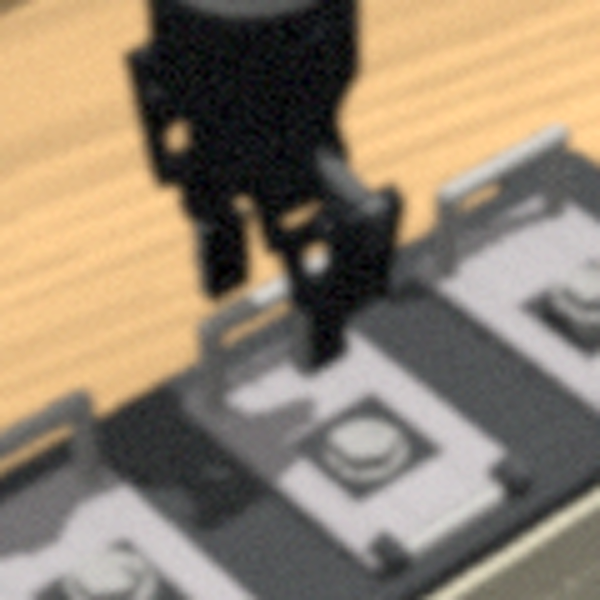

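The bar lies between the two fingers: near finger (225,295), far finger (322,365). I'll close.

Emit:
{"name": "step_arm", "arguments": {"xyz": [[0,0,0],[0,0,0],[0,0,0],[0,0,0],[0,0,0],[0,0,0]], "spin": [0,0,0,0,0,0], "fingers": [0,0,0,0,0,0]}}

```text
time_s: 9.65
eef_pos: [0.5426, -0.0181, 0.1089]
eef_rot: [0.707, -0.057, 0.703, 0.057]
wrist_force: [8.5, 2.1, -4.1]
opening: 0.095
```

The fingers stopped at 0.095 of the stroke (about 8 mm), so the bar is held. The small +x force means the bar sits 3 mm further out; I'll absorb that offset. Now swing along the arc to 30° first.

Emit:
{"name": "step_arm", "arguments": {"xyz": [[3,0.5,1.5],[5,0.8,6],[7.5,1.2,10.5],[12.5,2,19],[18,3,27],[24.5,4,34.5],[31.5,5,41.5],[39,6.5,48],[39,6.5,48]], "spin": [0,0,0,0,0,0,0,0,0], "fingers": [0,0,0,0,0,0,0,0,0]}}

```text
time_s: 10.55
eef_pos: [0.5799, -0.012, 0.1587]
eef_rot: [0.705, -0.058, 0.705, 0.057]
wrist_force: [-8.8, -2.7, 8.3]
opening: 0.094
```

Run:
```python
from h import *
o=ctrl.get_obs();print(o["wrist_force"],o["eef_pos"],o["opening"],o["torque"])
s=eyes.camera("scene")[:,:,::-1]; cv2.imwrite("pics/scene11.png",s)
cv2.imwrite("pics/a11.png",cv2.convertScaleAbs(cv2.resize(s[130:270,230:370],None,fx=4,fy=4,interpolation=cv2.INTER_CUBIC),alpha=1.5))
```

```text
[-8.77377145 -2.72020738  8.26840171] [ 0.57991849 -0.01199542  0.15866383] 0.09387540703270295 [-0.37567404  1.38530548 -0.01643658]
```

View pics/a11.png

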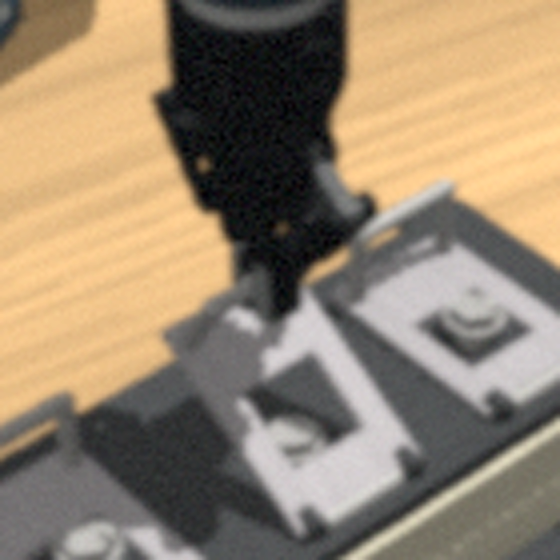

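Cap b is about 30° open and held, with its bolt visible beneath; the outward radial force is only 12 N. I'll continue with a small outward correction.

Emit:
{"name": "step_arm", "arguments": {"xyz": [[2,0.5,4.5],[6.5,1.3,7.2],[15,2.7,12],[24,4.2,16],[33.5,5.7,19.5],[43,7.2,22],[52.5,8.8,23.5],[56.5,9.5,24],[56.5,9.5,24]], "spin": [0,0,0,0,0,0,0,0,0], "fingers": [0,0,0,0,0,0,0,0,0]}}

```text
time_s: 11.5
eef_pos: [0.6376, -0.0025, 0.1827]
eef_rot: [0.706, -0.058, 0.703, 0.057]
wrist_force: [-2.1, -2.6, 5.7]
opening: 0.094
```

Run:
```python
from h import *
o=ctrl.get_obs();print(o["wrist_force"],o["eef_pos"],o["opening"],o["torque"])
s=eyes.camera("scene")[:,:,::-1]; cv2.imwrite("pics/scene12.png",s); cv2.imwrite("pics/top12.png",eyes.camera("top")[:,:,::-1])
cv2.imwrite("pics/a12.png",cv2.convertScaleAbs(cv2.resize(s[130:270,230:370],None,fx=4,fy=4,interpolation=cv2.INTER_CUBIC),alpha=1.5))
p=o["eef_pos"];d=p-np.array([.5426,-.0181,.1089]);dx=d[0]*.987+d[1]*.161
print(dx,d[2],np.degrees(np.arctan2(45+d[2]*1e3,105-dx*1e3))-23.2, np.hypot(45+d[2]*1e3,105-dx*1e3))
```

```text
[-2.10049432 -2.62091195  5.65234442] [ 0.63760982 -0.00254759  0.18269043] 0.09393950632492594 [-0.41338708  0.44422755  0.02821142]
0.09627863212730203 0.07379043322015927 62.60098646377159 119.110156083367
```

View pics/a12.png

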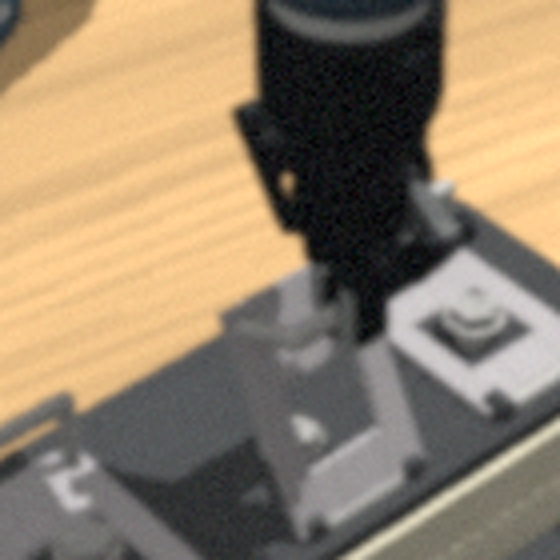

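View pics/top12.png

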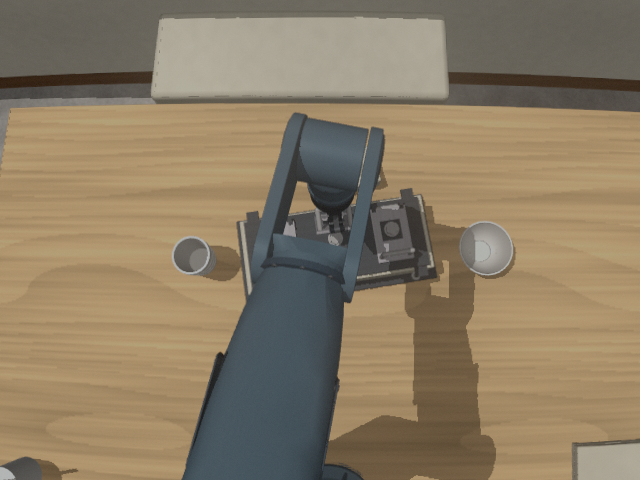

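View pics/scene12.png

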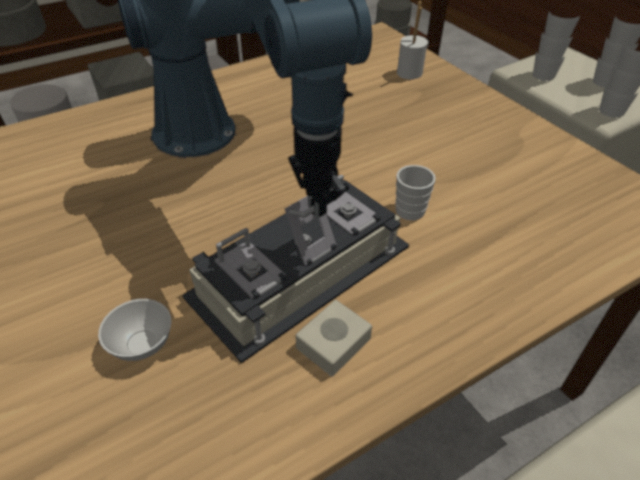

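The cap is held open. Chords of the measured TCP path with the 114 mm radius give about 64°. The beaker, bowl and half mould have not moved. I'll ease back a little toward 60° and make a final check.

Emit:
{"name": "step_arm", "arguments": {"xyz": [[-2.5,-0.4,0],[-5,-0.8,-0.5],[-5,-0.8,-0.5],[-5,-0.8,-0.5]], "spin": [0,0,0,0], "fingers": [0,0,0,0]}}

```text
time_s: 12.0
eef_pos: [0.6321, -0.0035, 0.1821]
eef_rot: [0.706, -0.058, 0.703, 0.057]
wrist_force: [-2.2, -2.6, 6.5]
opening: 0.093
```

Run:
```python
from h import *
from bench import hand_in
o=ctrl.get_obs();print(o["wrist_force"],o["eef_pos"],o["opening"],o["time_s"])
p=o["eef_pos"];d=p-np.array([.5426,-.0181,.1089]);print(np.degrees(2*np.arcsin(np.linalg.norm(d)/2/.1142)))
s0=cv2.imread("pics/scene0.png");s1=eyes.camera("scene")[:,:,::-1]
for n,(a,b,c,e) in dict(bowl=(290,370,90,180),mould=(300,375,290,375),beaker=(160,222,390,440)).items():
    print(n,np.abs(s0[a:b,c:e].astype(float)-s1[a:b,c:e]).mean())
if o["opening"]>.05: print(hand_in())
```

```text
[-2.19365591 -2.63419816  6.51104878] [ 0.63211343 -0.00347715  0.18213904] 0.09259739764165116 12.0
61.382517431722576
bowl 16.38101851851852
mould 11.213437908496733
beaker 10.44741935483871
the job is handed in; nothing more can be done
None
```

Run:
```python
import cv2,numpy as np
a,b=[cv2.cvtColor(cv2.imread(f"pics/scene{i}.png"),cv2.COLOR_BGR2GRAY).astype(np.float32) for i in(0,12)]
for n,(r,s,c,e) in dict(bowl=(290,370,90,180),mould=(300,375,290,375),beaker=(160,222,390,440),wood=(380,440,200,300)).items():
    print(n,cv2.phaseCorrelate(a[r:s,c:e].copy(),b[r:s,c:e].copy()),np.abs(a-b)[r:s,c:e].mean())
```

```text
bowl ((-0.036820415754405644, 0.28069607766572346), 0.6119428586959839) 17.283472
mould ((0.05015315594784653, 0.4373815642904404), 1.012963456613046) 11.880314
beaker ((-0.04270606053797721, 0.06866022643180614), 1.0089573875069617) 10.995483
wood ((0.055453648112859355, 0.05210266691440779), 0.8682951224644979) 13.389833
```

The loose bolt was the middle one, b. I pushed it down to its stop, and I handed in at about 12 s while still gripping its cap open at roughly 61°.

- **Finding the bolt:** bolt a held 16 N without yielding, so it is tight. Bolt b sank about 10 mm and then met a hard stop at about 24 N. The pictures showed b lower and a and c still standing proud. I never needed to tap c.
- **Opening the cap:** only cap b was opened, and only after its bolt had sunk. At the end the fingers still held the bar at 0.093 of their stroke, and the wrist force was about 7 N.
- **Cap angle:** I worked the 61° out from the measured tool path and the 114 mm handle radius.
- **Other objects:** the beaker, bowl and half mould moved less than half a pixel between the first and last scene pictures. My first check, a raw brightness difference, came out at 10 to 16. An empty patch of the table changed as much, so it shows a lighting change.

One measurement disagreed with the description. In both camera views, and by contact, the fingertips stood about 25 mm higher than the TCP reading and the 11 mm tip length imply. I used the contact height at bolt a as the reference for the later heights.

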